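# Release and push out the dust extractor's filter slide with a pin tool

## Robot

A 7-joint arm with a two-finger parallel gripper is mounted at the origin on the work surface. World frame = base frame: x ahead of the robot, y to its left, z up, the work surface at z = 0. Lengths are in m, angles in rad, forces in N, time in s.
With the tool pointing down it reaches from about 0.35 to 0.9 m from the base axis. Payload 8.1 kg.
Tool frame: the origin (TCP) lies midway between the tips of the shut fingers; the grasp point (between the pads) lies 19 mm behind it; z points along the fingers, y is the line along which they close (so a half turn about z gives the same grasp; the last joint's range is limited). The gripper opens to 92 mm and grips with 3 to 60 N. Pads are 19 mm wide; open, the fingers measure 130 mm over their backs; the gripper's body (75 mm by 190 mm) begins 47 mm behind the grasp point.
Start: joints at [1.209, 0.434, 0.025, 1.573, -0.012, 1.134, -0.075], TCP at [0.16, -0.604, 0.227] pointing down, gripper open.
Joint ranges: [-2.62, 2.62], [-0.44, 2.09], [-1.27, 1.32], [0.08, 2.57], [-1.32, 4.46], [0.12, 2], [-2.74, 2.74]. Speed limits (rad/s): [2.22, 2.22, 3.01, 3.01, 3.14, 3.14, 3.14].

## Interface

Orientations are given as a rotation vector (axis times angle).
In Python, from cell import observe, get_image, camera_model, sign_off, recognise, silhouettes gives the robot as it stands.
- The arm moves only by the tool apply_moves, never from a script. Its argument "motion" is a list of rows, each an object of numbers: "x", "y", "z": the shift along the world's x, y, z in cm; "yaw": the turn about the world's z in degrees; "hand": the opening, from -1 (shut) to 1 (fully open), so that 0 is half open. In form: [{"x": .., "y": .., "z": .., "yaw": .., "hand": ..}, ...]. A call has 1 to 10 rows; each row is the pose to reach, as a shift and turn from the pose commanded when the call began; what a row does not reach only later rows make up. A row lasts 1/8 s, in which the tool goes at most 62.5 mm and 10.7 degrees, less where a joint would pass 70% of its speed; a pose out of reach is approached as far as the arm can. A call with a gripper value outside its range is refused whole. The fingers move at their own pace and stop on an object; "newtons" is the grip in N (left out, the last holds). Time passes only in rows, so rows that repeat a pose let the fingers close. It gives the time, the measured TCP pose, the force, the opening and the grip force at its end, in the units of the state.
- observe(): the state, without advancing time (a new reading comes with each control period).
- get_image(name): name is "side" or "top"; returns the picture (480x640x3 uint8, blue, green, red); there is no depth.
- camera_model(name): a dict with "camera_matrix" (3x3 intrinsics, pixels), "T" (4x4, takes a point from camera to world coordinates). Camera axes: x right, y up, looking along -z (the intrinsics and any distortion apply to the point x, -y, -z); pixel columns grow to the right and rows downward; lengths in m; the calibration is good to about 2 mm. A picture is of the moment at which its call begins. camera_model takes no time and is no camera call.
- sign_off(): hands the job in; it is judged then, once.
Trained networks look in the newest picture that a camera, given by its name, has taken for a name from the list of things; names that differ only in an ending like _2 or _b are one class to them, and where a whole thing is asked for, a point or a joint stands for the part that bears it (a point fixed in the world has none). Each returns a list of dicts, best first, with "p" (0 to 1); they miss things now and then, are a little off and sometimes report something else, mostly with a low value. They report only what shows in the picture. A call takes as long as a camera call. They do not tell look-alikes from the thing itself.
- recognise(query, camera): "rect" ([left, top, right, bottom] in pixels, round what is visible of it).
- silhouettes(query, camera): "mask" (480x640 bool, what is visible of it) and "rect" ([left, top, right, bottom] in pixels, round what is visible of it).
The state is a dict: "clock": time; "joints": joint angles; "dq": joint speeds; "joint_efforts": joint torques, N m; "position": TCP position; "ee_rot": TCP orientation; "force": force on the tool from outside, world axes, zero at the start; "ft_torque": the same for the moment, N m; "width": opening from 0.0 (shut) to 1.0 (fully open); "gripper_force": force on a finger pad.
Only numpy, scipy, OpenCV 4.12 (cv2) and the standard library are available. Lean on these libraries where they do the work, as an engineer would, in place of code of your own. Each camera call takes 0.05 s, during which the arm holds its last target. There are 200 camera calls.

## Task

Take the pin tool from its wooden block, feel with the pin for the red release button deep in the white-framed well of the blue filter slide of the bench dust extractor, press it and keep it held down while pushing the slide out of the front by about 50 mm, past its last notch. Be gentle: the pin must never load the extractor with more than 20 N, and the gripper itself must not touch the extractor. Then put the pin tool back upright, fully down in its block, let go, and leave the brush, cup and jar where they are.

Things in the scene. Friction and masses are not known exactly. Their poses are not given: they have to be found in the camera images.
- extractor: Bench dust extractor, fixed to the bench: grey and black box 210 (x) x 180 (y) x 86 mm high. Origin on the bench surface, 100 mm behind the front face, mid-width; its front looks along its own -x; z up. The blue filter slide lies in a channel in its top, front half. The release button's spring takes 3 N to start and about 7 N at the button's rigid stop, 5 mm down.
- filter (a joint): Travel of the blue filter slide (92 mm wide, 35 mm thick, top 86 mm above the bench) out of the front, along the extractor's own -x, in m: 0 fully in (start), 0.065 at the end stop. It drags with about 4 N of friction and stays where it is left. It is latched at 0 and again near 0.01 and 0.025 (with a few mm of play) whenever the release button is not held down, and is free past 0.038.
- well (a point): Centre of the mouth of the 13 mm round, white-framed well in the slide's top, 86 mm above the bench; moves with the slide; fully in, it is at x = -0.05, y = 0 of the extractor. The 11 mm red button at its bottom rides along; its top starts 7 to 22 mm below the mouth, different each time: feel for it. The latch frees in the last 1 mm of its 5 mm travel: a steady 8 to 13 N down keeps it free.
- pin: Pin tool, 60 g, standing upright in the wooden block at the start: an orange handle 18 x 18 mm square, 75 mm long, on a steel pin 8 mm in diameter, 42 mm long, pointing down. Origin at the pin's free lower tip, z towards the handle, which spans z = 42 to 117 mm; its flat faces look along the tool's x and y. Its lower end face stands on the block's top; the pin hangs in the hole.
- holder: Wooden tool block, fixed to the bench, 90 (x) x 70 (y) x 55 mm high. Origin at the centre of its underside, z up.
- holder_hole (a point): Centre of the mouth of the 14 mm round hole, 50 mm deep, in the middle of the block's top, 55 mm above the bench.
- brush: Paint brush lying loose on the bench, 160 mm long, along its own x; a bystander.
- cup: White ceramic cup, 68 mm wide, 75 mm high, origin at the centre of its underside; a bystander.
- jar: Small jar with a blue lid, 60 mm wide, 65 mm high, origin at the centre of its underside; a bystander.
Things that resemble listed ones, but are neither listed nor needed, are in the scene too. There is more than one size of the pin; the one meant has the size given above.

How it is judged:
By the outcome, as a careful person would: the job done as asked, in the order asked, and still so for the second after the job is handed in, with the robot touching nothing.
It also fails if it takes over 72 s, if anything falls off the work surface, if the arm or the gripper's body presses on something with over 40 N, if the wrist force passes 120 N, or if a joint passes its speed limit or range.

## Working session

There is one attempt and no reset: what is moved stays moved. The work goes in short steps, Python scripts to look and compute and a tool call to move; the robot and the scene stay as the last step left them, time stands still between calls to the robot, and variables do not carry over. Pictures are saved under pics/ and viewed, at most 10 in all, crops included, and the job is handed in when it is done.

Besides the shell and the picture viewer there is one more tool, called after "Call:" by a JSON object that holds its "api" and its "payload". apply_moves: Moves the arm, as the interface text tells. Its arguments: {"type":"object","properties":{"motion":{"type":"array","items":{"type":"object","properties":{"x":{"type":"number"},"y":{"type":"number"},"z":{"type":"number"},"yaw":{"type":"number"},"hand":{"type":"number"}}}},"newtons":{"type":"number"}},"required":["motion"]}

```bash
mkdir -p pics
cat > h.py <<'E'
import numpy as np, cv2
from cell import *
def cast(cam,uv,z):
    m=camera_model(cam);K=np.array(m["camera_matrix"]);T=np.array(m["T"])
    d=np.linalg.inv(K)@np.array([uv[0],uv[1],1.]);d=T[:3,:3]@(d*[1,-1,-1]);o=T[:3,3]
    return o+d*(z-o[2])/d[2]
def proj(cam,p):
    m=camera_model(cam);K=np.array(m["camera_matrix"]);T=np.array(m["T"])
    c=T[:3,:3].T@(np.array(p)-T[:3,3]);q=K@(c*[1,-1,-1]);return q[:2]/q[2]
E
python3 - <<'E'
from h import *
for c in("top","side"):
    im=get_image(c);cv2.imwrite(f"pics/{c}0.png",im)
    m=camera_model(c);print(c,{k:np.round(v,3).tolist() if not isinstance(v,str) else v for k,v in m.items()})
    for q in("extractor","well","pin","holder","brush","cup","jar"):
        for r in recognise(q,c)[:4]:print(q,np.round(r["rect"]),round(r["p"],2))
print(observe())
E
```

```text
top {'camera_matrix': [[538.858, 0.0, 331.108], [0.0, 538.858, 247.358], [0.0, 0.0, 1.0]], 'T': [[-0.153, 0.964, -0.219, 0.414], [-0.988, -0.149, 0.035, 0.007], [0.001, 0.222, 0.975, 1.029], [0.0, 0.0, 0.0, 1.0]]}
extractor [377. 183. 484. 312.] 0.75
well [404. 224. 463. 299.] 0.56
well [182. 273. 225. 323.] 0.41
pin [180. 281. 201. 295.] 0.8
pin [178. 240. 190. 256.] 0.7
pin [405. 227. 461. 300.] 0.44
holder [178. 268. 224. 324.] 0.73
brush [311. 273. 343. 357.] 0.71
cup [240. 162. 275. 209.] 0.76
jar [331. 156. 361. 190.] 0.91
side {'camera_matrix': [[446.542, 0.0, 314.364], [0.0, 446.542, 245.256], [0.0, 0.0, 1.0]], 'T': [[-0.998, 0.038, -0.054, 0.581], [-0.066, -0.49, 0.869, 0.667], [0.006, 0.871, 0.492, 0.484], [0.0, 0.0, 0.0, 1.0]]}
extractor [273. 188. 387. 266.] 0.93
well [220. 235. 255. 276.] 0.73
well [308. 197. 375. 224.] 0.65
pin [395. 358. 408. 407.] 0.95
pin [323. 315. 341. 370.] 0.94
pin [256. 354. 268. 400.] 0.74
holder [295. 343. 365. 414.] 0.68
brush [325. 283. 416. 305.] 0.64
cup [194. 279. 238. 335.] 0.86
cup [269. 187. 390. 268.] 0.48
jar [223. 241. 255. 274.] 0.78
{'clock': 0.8, 'joints': array([ 1.2094242 ,  0.43449966,  0.02500023,  1.5731871 , -0.01160708,
        1.13400684, -0.07512512]), 'dq': array([-0.00094699, -0.00032118,  0.0001848 ,  0.00061644,  0.00072345,
        0.0017871 , -0.00018546]), 'joint_efforts': array([ 2.40617428e-04, -6.67614484e+01,  9.83999111e-01, -3.14808047e+01,
       -6.05698186e-02,  3.24728270e-02,  2.13341826e-05]), 'position': array([ 0.15991481, -0.60421377,  0.22674705]), 'ee_rot': array([3.11531184e+00, 4.05163256e-01, 5.50419324e-06]), 'force': array([ 0.32770139,  0.40195739, -0.15040364]), 'ft_torque': array([ 0.00351876,  0.02054076, -0.01925686]), 'gripper_force': 0.0, 'width': 0.9988761205835878}
```

View pics/top0.png

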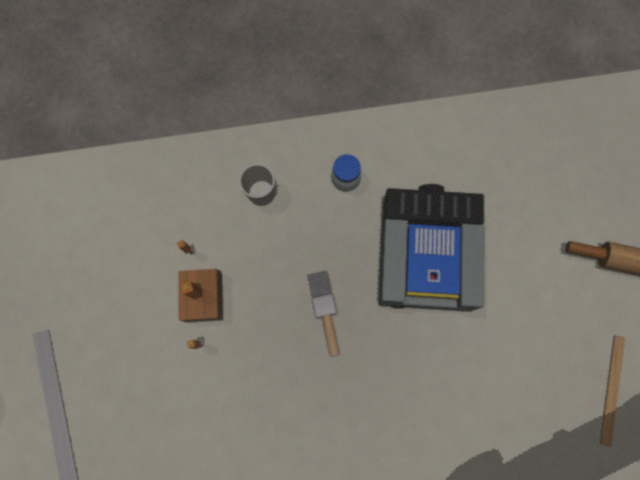

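View pics/side0.png

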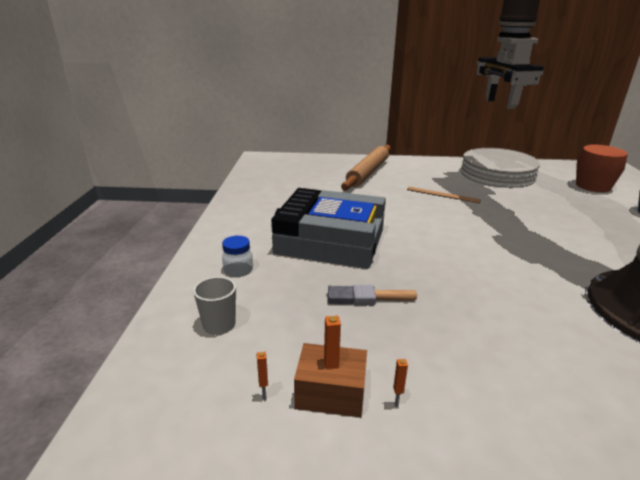

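The top view shows the block at (199,295) with a pin tool at (188,287), loose small pins at (184,246) and (193,344), and the well at (434,275). In the side view the tool in the block is at (332,342), and the others are at (263,375) and (401,382). The one in the block fits: it is the largest and it stands in the wooden block. I'll confirm this in an enlarged crop.

Run:
```python
from h import *
t=cv2.imread("pics/top0.png");s=cv2.imread("pics/side0.png")
f=lambda im,x,y,w,h,k:cv2.resize(im[y:y+h,x:x+w],None,fx=k,fy=k,interpolation=cv2.INTER_CUBIC)
a=np.hstack([f(t,160,230,80,60*2//1,5)[:600],f(t,375,180,80,120,5)[:600]])
a=np.hstack([cv2.resize(s[300:420,240:420],(400,267)),cv2.resize(t[225:361,165:240],(300,544))[:267+277,:][:544][:267]]) if 0 else None
A=cv2.resize(t[260:330,170:230],(300,350),interpolation=2);B=cv2.resize(t[180:320,370:490],(300,350),interpolation=2)
C=cv2.resize(s[305:420,245:420],(600,245),interpolation=2)
C=C[:245]
cv2.imwrite("pics/crop1.png",np.vstack([np.hstack([A,B]),C]))
def box(q,c,zs,pick=0):
    r=silhouettes(q,c)[pick];m=r["mask"].astype(np.uint8);k=cv2.findContours(m,0,1)[0];k=max(k,key=cv2.contourArea)
    b=cv2.boxPoints(cv2.minAreaRect(k));W=np.array([cast(c,p,zs)[:2] for p in b]);print(q,c,round(r["p"],2),"px",b.round(1).tolist(),"W",W.round(3).tolist(),"ctr",W.mean(0).round(4))
get_image("top")
box("holder","top",.055);box("extractor","top",.08)
hsv=cv2.cvtColor(t,cv2.COLOR_BGR2HSV)
# blue slide
m=cv2.inRange(hsv,(105,120,60),(130,255,255));m[:200]=0
k=max(cv2.findContours(m,0,1)[0],key=cv2.contourArea);b=cv2.boxPoints(cv2.minAreaRect(k))
W=np.array([cast("top",p,.086)[:2] for p in b]);print("blue",b.round(1).tolist(),W.round(4).tolist())
# red button / white frame
g=t[262:290,420:448];white=(g.min(2)>110).astype(np.uint8)
ys,xs=np.nonzero(white);print("white",xs.mean()+420,ys.mean()+262,len(xs),xs.min()+420,xs.max()+420,ys.min()+262,ys.max()+262)
print("well",cast("top",(xs.mean()+420,ys.mean()+262),.086))
for p in((188,287),(188,285)):print("handle top",cast("top",p,.13))
for p in((332,320),):print("side top",cast("side",p,.13))
```

```text
holder top 0.79 px [[179.0, 269.0], [223.0, 269.0], [223.0, 322.0], [179.0, 322.0]] W [[0.635, 0.255], [0.623, 0.175], [0.527, 0.186], [0.539, 0.264]] ctr [0.581  0.2198]
extractor top 0.91 px [[376.3999938964844, 308.79998779296875], [381.29998779296875, 180.6999969482422], [489.6000061035156, 184.89999389648438], [484.70001220703125, 313.0]] W [[0.506, -0.088], [0.739, -0.138], [0.7, -0.335], [0.469, -0.275]] ctr [ 0.6034 -0.209 ]
blue [[406.1000061035156, 291.79998779296875], [408.0, 223.5], [460.79998779296875, 225.0], [459.0, 293.20001220703125]] [[0.5266, -0.1445], [0.6486, -0.1706], [0.6314, -0.2648], [0.5099, -0.236]]
white 432.9 276.4 30 428 439 270 281
well [ 0.54639477 -0.19641146  0.086     ]
handle top [0.58526806 0.22368325 0.13      ]
handle top [0.5886542  0.22336313 0.13      ]
side top [0.58626282 0.22878167 0.13      ]
```

View pics/crop1.png

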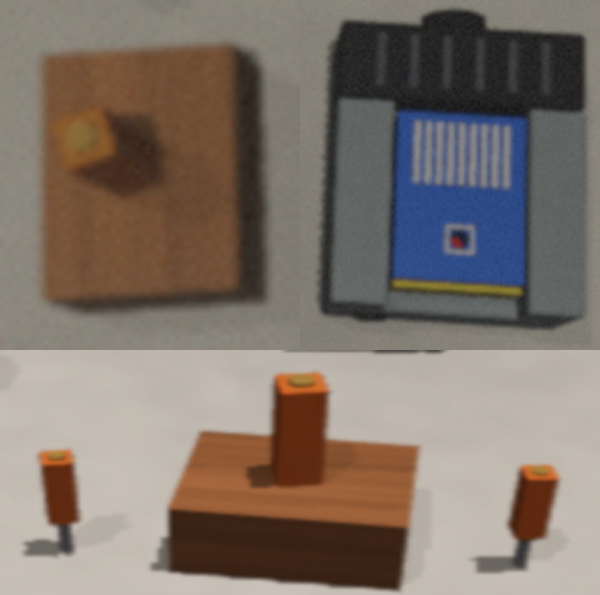

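The crop confirms it: the tool in the block is clearly larger than the two loose ones, and the well's frame with its red button is on the slide. Next I need the handle yaw.

Run:
```python
from h import *
from scipy.optimize import minimize
t=cv2.imread("pics/top0.png");s=cv2.imread("pics/side0.png")
def model(c,x,y,a,shape):
    # filled silhouette of handle
    R=np.array([[np.cos(a),-np.sin(a)],[np.sin(a),np.cos(a)]])
    P=[proj(c,[*(np.array([x,y])+R@np.array([i,j])*.009),z]) for i in(-1,1) for j in(-1,1) for z in(.055,.13)]
    h=cv2.convexHull((np.array(P)*16).astype(np.int32))
    m=np.zeros(shape,np.uint8);cv2.fillConvexPoly(m,h,255,cv2.LINE_AA,4);return m/255.
masks={}
for c,im,roi in(("top",t,(270,310,175,210)),("side",s,(308,378,315,350))):
    hsv=cv2.cvtColor(im,cv2.COLOR_BGR2HSV).astype(int);y0,y1,x0,x1=roi
    b,g,r=[im[...,i].astype(float) for i in range(3)]
    sat=hsv[...,1];m=np.zeros(im.shape[:2]);m[y0:y1,x0:x1]=(sat>205)[y0:y1,x0:x1]
    masks[c]=m;print(c,m.sum())
    if c=="top":
        print(sat[276:300,180:204])
for c in masks:
    best=[]
    for a in np.radians(np.arange(-45,45,5)):
        f=lambda p:np.abs(model(c,p[0]/100,p[1]/100,a,(480,640))-masks[c]).sum()
        r=minimize(f,[58.5,22.4],method="Nelder-Mead",options=dict(initial_simplex=[[58.5,22.4],[59.2,22.4],[58.5,23.1]]));best.append((round(r.fun,1),round(np.degrees(a)),r.x.round(2).tolist()))
    print(c,sorted(best)[:5],sorted(best)[-1])
```

```text
top 0.0
[[139 139 134 143 136 136 143 138 143 149 140 140 140 141 144 132 140 137
  137 130 136 134 127 137]
 [134 131 140 137 133 134 134 146 144 139 138 135 144 140 139 145 146 139
  144 135 133 139 134 131]
 [131 138 146 137 134 137 134 135 143 139 139 139 141 137 140 138 146 135
  134 133 145 133 132 145]
 [133 138 137 134 134 135 145 138 140 136 137 139 142 140 134 138 139 134
  139 139 138 131 138 137]
 [137 139 139 137 133 143 142 143 145 144 143 139 137 139 141 134 142 137
  139 140 138 132 134 131]
 [144 133 142 132 136 144 141 150 164 155 152 139 139 140 136 138 137 137
  129 134 146 138 138 136]
 [137 144 145 154 149 159 169 178 171 171 170 141 136 132 148 138 135 141
  131 129 129 142 139 143]
 [145 146 156 165 168 167 173 169 169 173 166 164 140 140 130 124 123 134
  127 120 135 133 132 138]
 [144 163 166 171 163 150 158 162 168 176 171 165 142 108 117 110 117 124
  121 123 123 134 141 133]
 [155 173 177 169 151 147 143 146 160 161 179 178 155 122 119 126 124 127
  131 119 128 133 132 134]
 [148 169 176 153 149 147 146 149 146 161 165 171 149 143 130 123 128 120
  111 12
[... 1136 characters left out ...]
139 137 142 131 147 134 138 129 131 131 138 139 138 143 126 141 133
  130 129 131 133 130 139]
 [139 137 144 132 132 139 134 141 135 142 139 145 131 133 145 137 128 137
  130 143 139 140 129 134]]
side 544.0Traceback (most recent call last):
  File "<stdin>", line 22, in <module>
    res = _minimize_neldermead(fun, x0, args, callback, bounds=bounds,
                               **options)
    fxr = func(xr)
    fx = function(np.copy(x), *(wrapper_args + args))
  File "<stdin>", line 21, in <lambda>
  File "<stdin>", line 7, in model
  File "h.py", line 8, in proj
    m=camera_model(cam);K=np.array(m["camera_matrix"]);T=np.array(m["T"])
ValueError: time passes only in moves, steps and waits
```

```bash
sed -i 's/^from cell import \*/from cell import *\n_c={}\ndef cm(n):\n    if n not in _c:_c[n]=camera_model(n)\n    return _c[n]/; s/m=camera_model(cam)/m=cm(cam)/' h.py
python3 - <<'E'
from h import *
from scipy.optimize import minimize
t=cv2.imread("pics/top0.png");s=cv2.imread("pics/side0.png")
def model(c,x,y,a,zs):
    R=np.array([[np.cos(a),-np.sin(a)],[np.sin(a),np.cos(a)]])
    P=[proj(c,[*(np.array([x,y])+R@np.array([i,j])*.009),z]) for i in(-1,1) for j in(-1,1) for z in zs]
    h=cv2.convexHull((np.array(P)*16).astype(np.int32))
    m=np.zeros((480,640),np.uint8);cv2.fillConvexPoly(m,h,255,cv2.LINE_AA,4);return m/255.
masks={}
for c,im,roi,th in(("top",t,(278,298,178,196),152),("side",s,(308,378,315,350),205)):
    sat=cv2.GaussianBlur(cv2.cvtColor(im,cv2.COLOR_BGR2HSV)[...,1],(3,3),0);y0,y1,x0,x1=roi
    m=np.zeros((480,640));m[y0:y1,x0:x1]=(sat>th)[y0:y1,x0:x1]
    m=cv2.morphologyEx(m,cv2.MORPH_CLOSE,np.ones((7,7)));masks[c]=m
for c,zs in(("top",(.055,.13)),("side",(.055,.13))):
    best=[]
    for a in np.radians(np.arange(-45,45,6)):
        f=lambda p:np.abs(model(c,p[0]/100,p[1]/100,a,zs)-masks[c]).sum()
        r=minimize(f,[58.5,22.4],method="Nelder-Mead",options=dict(maxiter=60,initial_simplex=[[58.5,22.4],[59.2,22.4],[58.5,23.1]]));best.append((round(r.fun,1),round(np.degrees(a)),r.x.round(2).tolist()))
    print(c,masks[c].sum(),sorted(best)[:5],sorted(best)[-1])
P=[cast("top",p,.13)[:2] for p in((180.7,284.5),(189.7,281),(183.7,293))]
print(np.degrees(np.arctan2(*(P[0]-P[1])[::-1])),np.degrees(np.arctan2(*(P[0]-P[2])[::-1])),[p.round(4) for p in P])
E
```

```text
top 123.0 [(np.float64(172.7), -39, [58.68, 22.8]), (np.float64(176.9), -33, [58.68, 22.82]), (np.float64(178.1), -45, [58.64, 22.75]), (np.float64(184.9), 39, [59.0, 23.18]), (np.float64(185.1), -27, [58.81, 22.94])] (np.float64(212.2), 9, [58.61, 22.59])
side 490.0 [(np.float64(375.1), 3, [58.65, 22.29]), (np.float64(386.6), -3, [58.49, 22.23]), (np.float64(432.1), 9, [58.69, 22.26]), (np.float64(444.6), -9, [58.51, 22.31]), (np.float64(484.6), 15, [58.64, 22.36])] (np.float64(607.5), -45, [58.55, 22.35])
103.15865179337487 13.588592512687692 [array([0.5914, 0.2354]), array([0.595 , 0.2199]), array([0.5762, 0.2318])]
```

Call:
{"api": "apply_moves", "payload": {"motion": [{"x":4.5,"y":5,"yaw":10,"hand":0},{"x":7,"y":10.5,"yaw":20,"hand":0},{"x":10,"y":16,"yaw":30,"hand":0},{"x":13,"y":21.5,"yaw":40,"hand":0},{"x":16,"y":27,"yaw":50,"hand":0},{"x":19,"y":32.5,"yaw":60,"hand":0},{"x":22,"y":38,"yaw":70,"hand":0},{"x":25,"y":43.5,"yaw":80,"hand":0},{"x":28,"y":49,"yaw":87,"hand":0},{"x":31,"y":54.5,"yaw":87,"hand":0}], "newtons": 50}}

```text
schema error: expected keys x, y, z, yaw, hand
```

All five keys are required in each row.

Call:
{"api": "apply_moves", "payload": {"motion": [{"x":4.5,"y":5,"z":0,"yaw":10,"hand":0},{"x":7,"y":10.5,"z":0,"yaw":20,"hand":0},{"x":10,"y":16,"z":0,"yaw":30,"hand":0},{"x":13,"y":21.5,"z":0,"yaw":40,"hand":0},{"x":16,"y":27,"z":0,"yaw":50,"hand":0},{"x":19,"y":32.5,"z":0,"yaw":60,"hand":0},{"x":22,"y":38,"z":0,"yaw":70,"hand":0},{"x":25,"y":43.5,"z":0,"yaw":80,"hand":0},{"x":28,"y":49,"z":0,"yaw":87,"hand":0},{"x":31,"y":54.5,"z":0,"yaw":87,"hand":0}], "newtons": 50}}

```text
clock: 2.2
position: [0.469, -0.0609, 0.2271]
ee_rot: [1.979, 2.439, 0.0]
force: [1.9, -0.5, 0.9]
width: 0.503
gripper_force: 0.0
```

Call:
{"api": "apply_moves", "payload": {"motion": [{"x":2.3,"y":5.6,"z":0,"yaw":0,"hand":0},{"x":4.6,"y":11.3,"z":0,"yaw":0,"hand":0},{"x":7,"y":17,"z":0,"yaw":0,"hand":0},{"x":9.3,"y":22.7,"z":0,"yaw":0,"hand":0},{"x":11.6,"y":28.3,"z":0,"yaw":0,"hand":0},{"x":11.6,"y":28.3,"z":0,"yaw":0,"hand":0},{"x":11.6,"y":28.3,"z":-2,"yaw":0,"hand":0},{"x":11.6,"y":28.3,"z":-4,"yaw":0,"hand":0},{"x":11.6,"y":28.3,"z":-6,"yaw":0,"hand":0},{"x":11.6,"y":28.3,"z":-6,"yaw":0,"hand":0}]}}

```text
clock: 3.45
position: [0.5834, 0.2189, 0.1654]
ee_rot: [-1.981, -2.437, 0.005]
force: [-0.6, -0.1, 0.2]
width: 0.499
gripper_force: 0.0
```

Run:
```python
from h import *
s=get_image("side");t=get_image("top")
cv2.imwrite("pics/close1.png",np.hstack([cv2.resize(s[250:400,270:390],(400,500),interpolation=2),cv2.resize(t[230:330,150:230],(400,500),interpolation=2)]))
print(observe()["position"])
```

```text
[0.58441789 0.22012131 0.16735212]
```

View pics/close1.png

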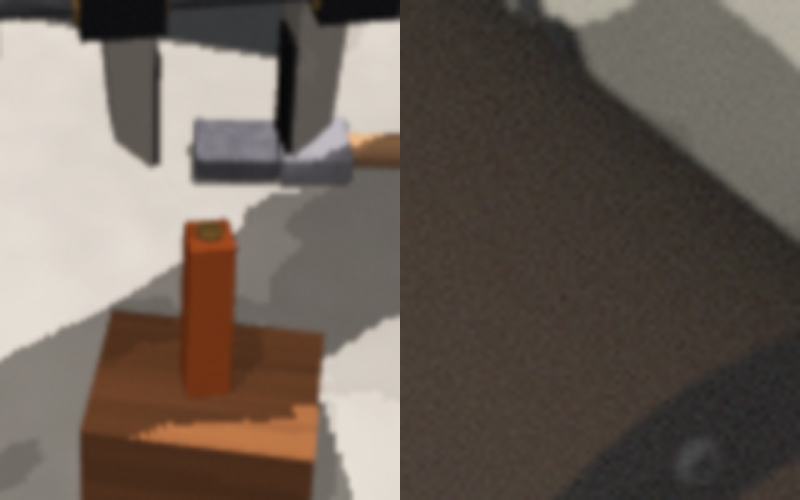

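The handle is between the fingers (side crop, handle at (208,300), fingertips at (150,160) and (290,150)). The top view is blocked by the arm. I'll descend with a small y correction.

Call:
{"api": "apply_moves", "payload": {"motion": [{"x":0.1,"y":0.3,"z":-2,"yaw":0,"hand":0},{"x":0.1,"y":0.3,"z":-4,"yaw":0,"hand":0},{"x":0.1,"y":0.3,"z":-6,"yaw":0,"hand":0},{"x":0.1,"y":0.3,"z":-8,"yaw":0,"hand":0},{"x":0.1,"y":0.3,"z":-8,"yaw":0,"hand":0},{"x":0.1,"y":0.3,"z":-8,"yaw":0,"hand":0}]}}

```text
clock: 4.3
position: [0.5854, 0.2238, 0.087]
ee_rot: [1.981, 2.438, 0.001]
force: [0.2, 0.9, 0.3]
width: 0.501
gripper_force: 0.0
```

Run:
```python
from h import *
s=get_image("side")
cv2.imwrite("pics/close2.png",cv2.resize(s[280:400,270:390],(600,600),interpolation=2))
o=observe();print(o["position"],o["force"])
```

```text
[0.58561543 0.22398329 0.08740454] [-0.26104188  0.08751061  0.94005747]
```

View pics/close2.png

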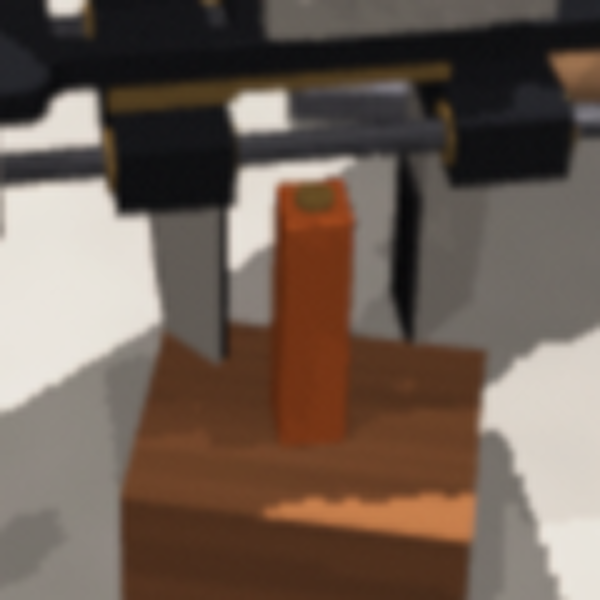

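The handle sits centred between the fingers (handle at column 315, finger mid-point 317). Closing now.

Call:
{"api": "apply_moves", "payload": {"motion": [{"x":0,"y":0,"z":0,"yaw":0,"hand":-1},{"x":0,"y":0,"z":0,"yaw":0,"hand":-1},{"x":0,"y":0,"z":0,"yaw":0,"hand":-1},{"x":0,"y":0,"z":0,"yaw":0,"hand":-1},{"x":0,"y":0,"z":0,"yaw":0,"hand":-1},{"x":0,"y":0,"z":0,"yaw":0,"hand":-1}], "newtons": 55}}

```text
clock: 5.1
position: [0.5853, 0.2236, 0.0869]
ee_rot: [1.981, 2.438, 0.0]
force: [-0.1, 0.2, 2.3]
width: 0.196
gripper_force: 55.0
```

Call:
{"api": "apply_moves", "payload": {"motion": [{"x":0,"y":0,"z":1.5,"yaw":0,"hand":-1},{"x":0,"y":0,"z":4,"yaw":0,"hand":-1},{"x":0,"y":0,"z":7,"yaw":0,"hand":-1},{"x":0,"y":0,"z":10,"yaw":0,"hand":-1},{"x":0,"y":0,"z":12,"yaw":0,"hand":-1},{"x":-0.5,"y":-5,"z":12,"yaw":-4,"hand":-1},{"x":-1,"y":-10,"z":12,"yaw":-8,"hand":-1},{"x":-1.5,"y":-15,"z":12,"yaw":-12,"hand":-1},{"x":-2,"y":-20,"z":12,"yaw":-16,"hand":-1},{"x":-2,"y":-20,"z":12,"yaw":-16,"hand":-1}]}}

```text
clock: 6.35
position: [0.565, 0.0183, 0.2074]
ee_rot: [2.308, 2.129, -0.003]
force: [0.1, 0.6, -0.5]
width: 0.194
gripper_force: 55.0
```

Call:
{"api": "apply_moves", "payload": {"motion": [{"x":-0.5,"y":-5,"z":0,"yaw":-4,"hand":-1},{"x":-1,"y":-10,"z":0,"yaw":-8,"hand":-1},{"x":-1.5,"y":-15,"z":0,"yaw":-8,"hand":-1},{"x":-2,"y":-20,"z":0,"yaw":-8,"hand":-1},{"x":-2,"y":-22,"z":0,"yaw":-8,"hand":-1},{"x":-2,"y":-22,"z":0,"yaw":-8,"hand":-1},{"x":-2,"y":-22,"z":-2,"yaw":-8,"hand":-1},{"x":-2,"y":-22,"z":-3.5,"yaw":-8,"hand":-1},{"x":-2,"y":-22,"z":-3.5,"yaw":-8,"hand":-1},{"x":-2,"y":-22,"z":-3.5,"yaw":-8,"hand":-1}]}}

```text
clock: 7.6
position: [0.5457, -0.1956, 0.1722]
ee_rot: [2.443, 1.974, 0.001]
force: [0.3, -0.8, 0.0]
width: 0.19
gripper_force: 55.0
```

Run:
```python
from h import *
s=get_image("side");t=get_image("top")
cv2.imwrite("pics/w_s.png",s);cv2.imwrite("pics/w_t.png",t)
cv2.imwrite("pics/well1.png",np.hstack([cv2.resize(s[130:230,300:400],(400,400),interpolation=2),cv2.resize(t[220:320,380:480],(400,400),interpolation=2)]))
o=observe();print(o["position"],o["ee_rot"],o["force"])
p=o["position"]-[0,0,.074]
print("tip px side",proj("side",p),"top",proj("top",p),"well est px side",proj("side",[.5464,-.1964,.086]))
```

```text
[ 0.54567402 -0.19616538  0.1724209 ] [2.44352891e+00 1.97326031e+00 1.06944400e-03] [ 0.6509762  -0.12995128  0.63586336]
tip px side [357.31863816 204.16913623] top [434.1553767  275.61857506] well est px side [356.65989898 209.49093364]
```

View pics/well1.png

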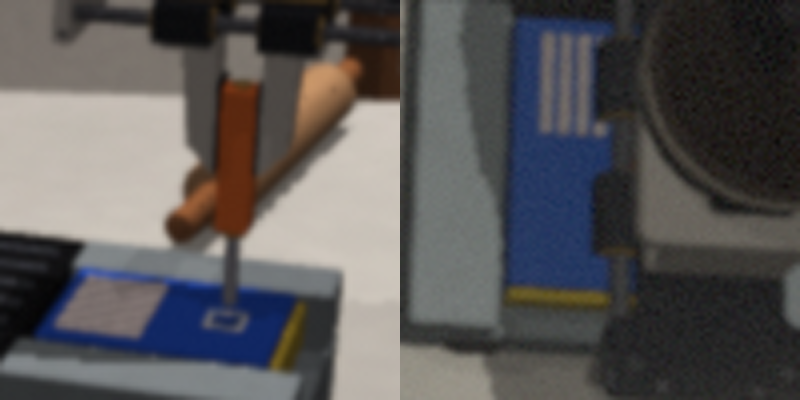

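Run:
```python
from h import *
from scipy.optimize import least_squares
s0=cv2.imread("pics/side0.png").astype(float);s=cv2.imread("pics/w_s.png").astype(float);t0=cv2.imread("pics/top0.png").astype(float)
print("pin cols by row (pin gray vs bg), R channel")
for r in range(188,212):print(r,s[r,350:366,2].astype(int))
print("frame side0 R");
for r in range(203,218):print(r,s0[r,348:366,2].astype(int))
print("frame top0 R");
for r in range(266,286):print(r,t0[r,424:444,2].astype(int))
# expected frame appearance: project 13mm well + frame
print("side well mouth",proj("side",[.5464,-.1964,.086]))
```

```text
pin cols by row (pin gray vs bg), R channel
188 [ 80  88  91  92  97 101  87  80  80  85 101 132 169 195 202 203]
189 [ 90  92  98 111 134 138 104  73  69  85 123 162 190 199 202 203]
190 [ 93  97 114 144 171 168 121  73  65  97 153 186 198 200 202 203]
191 [ 97 112 143 174 189 177 123  70  64 102 162 193 199 200 201 202]
192 [109 135 165 184 193 176 114  67  64 102 163 193 200 200 201 201]
193 [121 143 158 169 175 158 102  65  65 104 162 188 194 196 198 199]
194 [122 128 130 132 135 120  83  64  65  98 149 166 171 177 180 182]
195 [126 125 122 121 118 105  77  63  63  84 120 130 132 135 138 143]
196 [128 128 126 125 121 105  76  62  62  79 108 116 117 117 117 119]
197 [127 128 128 126 122 104  74  62  64  80 108 116 116 115 115 115]
198 [126 127 126 123 117 104  72  61  65  83 108 115 115 115 116 116]
199 [116 120 120 115 111 100  71  62  65  83 108 115 116 116 116 115]
200 [ 84  94  95  92  91  85  67  62  64  78 102 109 110 111 113 113]
201 [ 42  47  49  49  51  53  57  61  60  67  82  88  90  92  96 100]
202 [18 18 20 20 22 37 55 60 56 46 45 47 49 52 59 65]
203 [15 15 14 15 18 35
[... 2414 characters left out ...]
19  99  56  45  74 103 107  75  51
  47  46]
278 [ 48  47  56  88 113 109  89  98 113 116  96  62  52  76 107 109  76  50
  43  43]
279 [ 50  47  58  88 113 116 101  98 102 103  94  77  79  95 113 109  76  54
  46  46]
280 [ 49  47  55  78 109 119 113 115 119 121 113 110 111 120 124 113  78  49
  46  46]
281 [ 48  47  49  67  80  91  91  96 103 106 108 107 113 119 116 101  67  49
  47  45]
282 [45 50 47 51 57 57 58 63 67 68 69 69 76 78 75 67 50 44 48 44]
283 [51 45 44 46 48 50 48 51 50 47 48 50 47 51 44 47 50 47 47 44]
284 [45 45 46 49 43 46 46 48 46 47 42 43 47 43 48 43 46 45 46 45]
285 [47 44 49 50 50 46 48 47 48 49 51 49 45 47 48 47 48 50 45 49]
side well mouth [356.65989898 209.49093364]
```

Run:
```python
from h import *
print("handle top",cast("top",(186.5,287.0),.13),cast("side",(332.4,319.6),.13))
print("well",cast("top",(433.65,275.3),.086),cast("side",(356.0,209.6),.086))
# tip: fit pin in side: col centre 356.95 at row204; bottom end row at half ~206
t=np.array([.5457,-.1962,.0984])
for dy in(0,.002,.004):
    q=t+[0.0005,dy,0]; e=[proj("side",q+[.004*np.cos(a),.004*np.sin(a),0]) for a in np.linspace(0,6.28,24)];print(dy,proj("side",q).round(2),np.max(e,0).round(2))
```

```text
handle top [0.58565254 0.22617558 0.13      ] [0.58579031 0.22796318 0.13      ]
well [ 0.54813252 -0.19810964  0.086     ] [ 0.54780185 -0.1957413   0.086     ]
0 [357.07 204.16] [358.96 204.95]
0.002 [357.08 204.55] [358.98 205.34]
0.004 [357.1  204.95] [359.   205.74]
```

Call:
{"api": "apply_moves", "payload": {"motion": [{"x":0.13,"y":-0.4,"z":0,"yaw":0,"hand":-1},{"x":0.13,"y":-0.4,"z":-0.5,"yaw":0,"hand":-1},{"x":0.13,"y":-0.4,"z":-0.9,"yaw":0,"hand":-1},{"x":0.13,"y":-0.4,"z":-0.9,"yaw":0,"hand":-1},{"x":0.13,"y":-0.4,"z":-0.9,"yaw":0,"hand":-1}]}}

```text
clock: 8.32
position: [0.5465, -0.2004, 0.1627]
ee_rot: [-2.444, -1.973, -0.0]
force: [0.1, 0.2, -0.4]
width: 0.192
gripper_force: 55.0
```

Run:
```python
from h import *
s=get_image("side")
cv2.imwrite("pics/well2.png",cv2.resize(s[180:230,330:390],(720,600),interpolation=2))
o=observe();print(o["position"],o["force"])
q=o["position"]+[.0008,.003,-.074];print(proj("side",q))
```

```text
[ 0.54652324 -0.20035613  0.16279492] [ 0.18296444  0.96236621 -0.79181266]
[356.2838959  208.08305522]
```

View pics/well2.png

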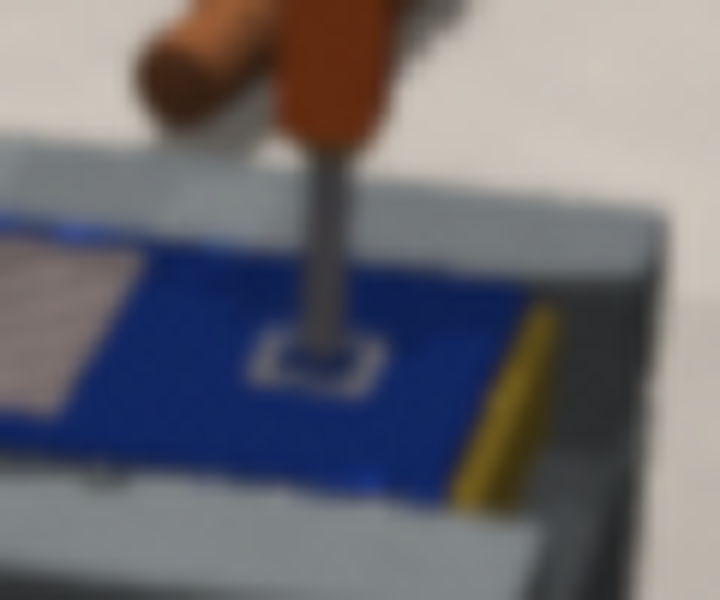

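The pin is at column 323 and the frame centre at (317,360), so it is nearly over the mouth. I'll nudge +x and feel downward gently.

Call:
{"api": "apply_moves", "payload": {"motion": [{"x":0.08,"y":0.05,"z":0,"yaw":0,"hand":-1},{"x":0.08,"y":0.05,"z":-0.1,"yaw":0,"hand":-1},{"x":0.08,"y":0.05,"z":-0.2,"yaw":0,"hand":-1},{"x":0.08,"y":0.05,"z":-0.3,"yaw":0,"hand":-1},{"x":0.08,"y":0.05,"z":-0.4,"yaw":0,"hand":-1},{"x":0.08,"y":0.05,"z":-0.4,"yaw":0,"hand":-1}]}}

```text
clock: 9.12
position: [0.5472, -0.1999, 0.1586]
ee_rot: [-2.444, -1.973, 0.0]
force: [-0.1, -0.6, -0.4]
width: 0.193
gripper_force: 55.0
```

Call:
{"api": "apply_moves", "payload": {"motion": [{"x":0,"y":0,"z":-0.1,"yaw":0,"hand":-1},{"x":0,"y":0,"z":-0.2,"yaw":0,"hand":-1},{"x":0,"y":0,"z":-0.2,"yaw":0,"hand":-1}]}}

```text
clock: 9.5
position: [0.5472, -0.1999, 0.1566]
ee_rot: [-2.444, -1.973, 0.0]
force: [0.2, 0.2, -0.8]
width: 0.195
gripper_force: 55.0
```

Call:
{"api": "apply_moves", "payload": {"motion": [{"x":0,"y":0,"z":-0.1,"yaw":0,"hand":-1},{"x":0,"y":0,"z":-0.2,"yaw":0,"hand":-1},{"x":0,"y":0,"z":-0.2,"yaw":0,"hand":-1}]}}

```text
clock: 9.88
position: [0.5472, -0.1999, 0.1546]
ee_rot: [-2.444, -1.973, 0.0]
force: [-0.3, 0.1, -0.1]
width: 0.193
gripper_force: 55.0
```

Call:
{"api": "apply_moves", "payload": {"motion": [{"x":0,"y":0,"z":-0.1,"yaw":0,"hand":-1},{"x":0,"y":0,"z":-0.2,"yaw":0,"hand":-1},{"x":0,"y":0,"z":-0.3,"yaw":0,"hand":-1},{"x":0,"y":0,"z":-0.3,"yaw":0,"hand":-1}]}}

```text
clock: 10.38
position: [0.5472, -0.1999, 0.1516]
ee_rot: [-2.444, -1.973, 0.0]
force: [0.5, 0.9, 0.2]
width: 0.189
gripper_force: 55.0
```

Call:
{"api": "apply_moves", "payload": {"motion": [{"x":0,"y":0,"z":-0.1,"yaw":0,"hand":-1},{"x":0,"y":0,"z":-0.2,"yaw":0,"hand":-1},{"x":0,"y":0,"z":-0.2,"yaw":0,"hand":-1}]}}

```text
clock: 10.75
position: [0.5472, -0.1999, 0.1496]
ee_rot: [-2.444, -1.973, 0.0]
force: [-0.4, -0.5, -0.8]
width: 0.193
gripper_force: 55.0
```

Call:
{"api": "apply_moves", "payload": {"motion": [{"x":0,"y":0,"z":-0.1,"yaw":0,"hand":-1},{"x":0,"y":0,"z":-0.2,"yaw":0,"hand":-1},{"x":0,"y":0,"z":-0.2,"yaw":0,"hand":-1}]}}

```text
clock: 11.12
position: [0.5472, -0.1999, 0.1476]
ee_rot: [-2.444, -1.973, 0.0]
force: [0.2, -0.1, -0.9]
width: 0.191
gripper_force: 55.0
```

Call:
{"api": "apply_moves", "payload": {"motion": [{"x":0,"y":0,"z":-0.1,"yaw":0,"hand":-1},{"x":0,"y":0,"z":-0.2,"yaw":0,"hand":-1},{"x":0,"y":0,"z":-0.2,"yaw":0,"hand":-1}]}}

```text
clock: 11.5
position: [0.5472, -0.1999, 0.1457]
ee_rot: [-2.444, -1.973, 0.0]
force: [0.2, -0.2, -0.2]
width: 0.193
gripper_force: 55.0
```

Call:
{"api": "apply_moves", "payload": {"motion": [{"x":0,"y":0,"z":-0.1,"yaw":0,"hand":-1},{"x":0,"y":0,"z":-0.2,"yaw":0,"hand":-1},{"x":0,"y":0,"z":-0.2,"yaw":0,"hand":-1}]}}

```text
clock: 11.88
position: [0.5472, -0.1999, 0.1436]
ee_rot: [-2.444, -1.973, 0.0]
force: [0.4, 0.7, -0.8]
width: 0.191
gripper_force: 55.0
```

Call:
{"api": "apply_moves", "payload": {"motion": [{"x":0,"y":0,"z":-0.1,"yaw":0,"hand":-1},{"x":0,"y":0,"z":-0.2,"yaw":0,"hand":-1},{"x":0,"y":0,"z":-0.2,"yaw":0,"hand":-1}]}}

```text
clock: 12.25
position: [0.5472, -0.1999, 0.1416]
ee_rot: [-2.444, -1.973, 0.0]
force: [-0.5, -0.8, -1.0]
width: 0.197
gripper_force: 55.0
```

Call:
{"api": "apply_moves", "payload": {"motion": [{"x":0,"y":0,"z":-0.1,"yaw":0,"hand":-1},{"x":0,"y":0,"z":-0.2,"yaw":0,"hand":-1},{"x":0,"y":0,"z":-0.2,"yaw":0,"hand":-1}]}}

```text
clock: 12.62
position: [0.5472, -0.1999, 0.1396]
ee_rot: [-2.444, -1.973, 0.0]
force: [-0.4, -0.2, -0.9]
width: 0.19
gripper_force: 55.0
```

Call:
{"api": "apply_moves", "payload": {"motion": [{"x":0,"y":0,"z":-0.1,"yaw":0,"hand":-1},{"x":0,"y":0,"z":-0.2,"yaw":0,"hand":-1},{"x":0,"y":0,"z":-0.2,"yaw":0,"hand":-1}]}}

```text
clock: 13.0
position: [0.5474, -0.1999, 0.138]
ee_rot: [2.444, 1.973, 0.0]
force: [-1.3, -0.5, 2.5]
width: 0.19
gripper_force: 55.0
```

Call:
{"api": "apply_moves", "payload": {"motion": [{"x":0,"y":0,"z":-0.1,"yaw":0,"hand":-1},{"x":0,"y":0,"z":-0.2,"yaw":0,"hand":-1},{"x":0,"y":0,"z":-0.2,"yaw":0,"hand":-1}]}}

```text
clock: 13.38
position: [0.5474, -0.2, 0.1358]
ee_rot: [2.444, 1.973, 0.0]
force: [-0.5, -0.2, 5.4]
width: 0.191
gripper_force: 55.0
```

Call:
{"api": "apply_moves", "payload": {"motion": [{"x":0,"y":0,"z":-0.1,"yaw":0,"hand":-1},{"x":0,"y":0,"z":-0.2,"yaw":0,"hand":-1},{"x":0,"y":0,"z":-0.2,"yaw":0,"hand":-1}]}}

```text
clock: 13.75
position: [0.5474, -0.2, 0.134]
ee_rot: [2.444, 1.973, 0.0]
force: [-1.2, -0.6, 6.4]
width: 0.195
gripper_force: 55.0
```

Call:
{"api": "apply_moves", "payload": {"motion": [{"x":0,"y":0,"z":-0.05,"yaw":0,"hand":-1},{"x":0,"y":0,"z":-0.1,"yaw":0,"hand":-1},{"x":0,"y":0,"z":-0.1,"yaw":0,"hand":-1}]}}

```text
clock: 14.12
position: [0.5475, -0.2, 0.1335]
ee_rot: [2.444, 1.973, 0.0]
force: [-2.3, -0.1, 11.3]
width: 0.191
gripper_force: 55.0
```

```bash
python3 -c "
from h import *
for i in range(1):
    o=observe();print(o['force'],o['position'])"
```

```text
[-2.34578778 -0.05836178 11.3070967 ] [ 0.54747609 -0.19996054  0.13351159]
```

Call:
{"api": "apply_moves", "payload": {"motion": [{"x":-0.1,"y":0.02,"z":0,"yaw":0,"hand":-1},{"x":-0.2,"y":0.04,"z":0,"yaw":0,"hand":-1},{"x":-0.3,"y":0.06,"z":0,"yaw":0,"hand":-1},{"x":-0.4,"y":0.08,"z":0,"yaw":0,"hand":-1},{"x":-0.4,"y":0.08,"z":0,"yaw":0,"hand":-1}]}}

```text
clock: 14.75
position: [0.5454, -0.1995, 0.1339]
ee_rot: [2.442, 1.971, 0.005]
force: [3.5, -0.6, 6.9]
width: 0.196
gripper_force: 55.0
```

Call:
{"api": "apply_moves", "payload": {"motion": [{"x":0,"y":0,"z":-0.05,"yaw":0,"hand":-1},{"x":0,"y":0,"z":-0.05,"yaw":0,"hand":-1}]}}

```text
clock: 15.0
position: [0.5455, -0.1995, 0.1335]
ee_rot: [2.442, 1.971, 0.005]
force: [1.4, -0.2, 8.6]
width: 0.196
gripper_force: 55.0
```

Call:
{"api": "apply_moves", "payload": {"motion": [{"x":-0.05,"y":0.01,"z":-0.03,"yaw":0,"hand":-1},{"x":-0.1,"y":0.02,"z":-0.03,"yaw":0,"hand":-1},{"x":-0.2,"y":0.04,"z":-0.03,"yaw":0,"hand":-1},{"x":-0.2,"y":0.04,"z":-0.03,"yaw":0,"hand":-1}]}}

```text
clock: 15.5
position: [0.5441, -0.1992, 0.1335]
ee_rot: [2.441, 1.97, 0.006]
force: [4.1, -1.4, 7.3]
width: 0.19
gripper_force: 55.0
```

Call:
{"api": "apply_moves", "payload": {"motion": [{"x":0,"y":0,"z":-0.05,"yaw":0,"hand":-1},{"x":-0.1,"y":0.02,"z":-0.07,"yaw":0,"hand":-1},{"x":-0.2,"y":0.04,"z":-0.07,"yaw":0,"hand":-1},{"x":-0.2,"y":0.04,"z":-0.07,"yaw":0,"hand":-1}]}}

```text
clock: 16.0
position: [0.5427, -0.1989, 0.1334]
ee_rot: [2.44, 1.97, 0.007]
force: [3.2, -1.5, 11.3]
width: 0.192
gripper_force: 55.0
```

Call:
{"api": "apply_moves", "payload": {"motion": [{"x":-0.1,"y":0.02,"z":0,"yaw":0,"hand":-1},{"x":-0.2,"y":0.04,"z":0,"yaw":0,"hand":-1},{"x":-0.3,"y":0.06,"z":0,"yaw":0,"hand":-1},{"x":-0.4,"y":0.08,"z":0,"yaw":0,"hand":-1},{"x":-0.4,"y":0.08,"z":0,"yaw":0,"hand":-1}]}}

```text
clock: 16.62
position: [0.5387, -0.198, 0.1334]
ee_rot: [2.44, 1.97, 0.008]
force: [3.2, -0.6, 12.7]
width: 0.191
gripper_force: 55.0
```

Run:
```python
from h import *
s=get_image("side")
cv2.imwrite("pics/well3.png",np.hstack([cv2.resize(s[170:230,330:390],(400,400),interpolation=2),cv2.resize(cv2.imread("pics/side0.png")[170:230,330:390],(400,400),interpolation=2)]))
```

```text
(no output)
```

View pics/well3.png

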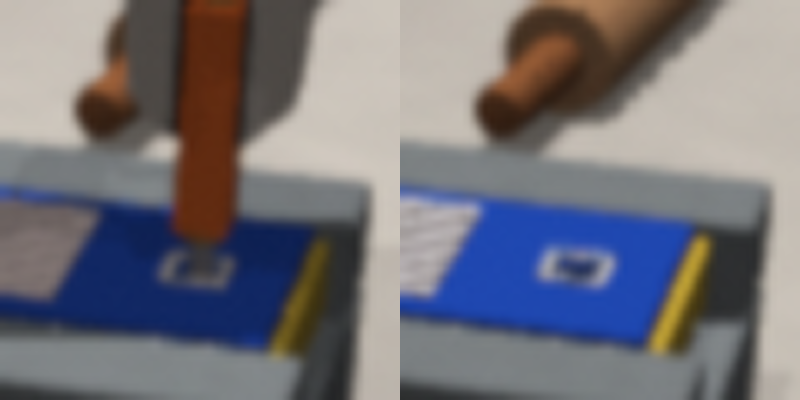

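The slide follows: the frame has moved from column 575 to 595 (about 6 mm out), with the button held.

Call:
{"api": "apply_moves", "payload": {"motion": [{"x":-0.1,"y":0.02,"z":0.01,"yaw":0,"hand":-1},{"x":-0.2,"y":0.04,"z":0.02,"yaw":0,"hand":-1},{"x":-0.3,"y":0.06,"z":0.02,"yaw":0,"hand":-1},{"x":-0.4,"y":0.08,"z":0.02,"yaw":0,"hand":-1},{"x":-0.5,"y":0.1,"z":0.02,"yaw":0,"hand":-1},{"x":-0.6,"y":0.12,"z":0.02,"yaw":0,"hand":-1},{"x":-0.7,"y":0.14,"z":0.02,"yaw":0,"hand":-1}]}}

```text
clock: 17.55
position: [0.5317, -0.1965, 0.1334]
ee_rot: [2.44, 1.97, 0.008]
force: [3.0, -0.3, 9.8]
width: 0.192
gripper_force: 55.0
```

Call:
{"api": "apply_moves", "payload": {"motion": [{"x":-0.1,"y":0.02,"z":-0.01,"yaw":0,"hand":-1},{"x":-0.2,"y":0.04,"z":-0.01,"yaw":0,"hand":-1},{"x":-0.3,"y":0.06,"z":-0.01,"yaw":0,"hand":-1},{"x":-0.4,"y":0.08,"z":-0.01,"yaw":0,"hand":-1},{"x":-0.5,"y":0.1,"z":-0.01,"yaw":0,"hand":-1},{"x":-0.6,"y":0.12,"z":-0.01,"yaw":0,"hand":-1},{"x":-0.7,"y":0.14,"z":-0.01,"yaw":0,"hand":-1},{"x":-0.8,"y":0.16,"z":-0.01,"yaw":0,"hand":-1},{"x":-0.9,"y":0.18,"z":-0.01,"yaw":0,"hand":-1},{"x":-1.0,"y":0.2,"z":-0.01,"yaw":0,"hand":-1}]}}

```text
clock: 18.8
position: [0.5219, -0.1944, 0.1334]
ee_rot: [2.44, 1.97, 0.008]
force: [5.0, -0.1, 11.1]
width: 0.194
gripper_force: 55.0
```

Call:
{"api": "apply_moves", "payload": {"motion": [{"x":-0.1,"y":0.02,"z":0,"yaw":0,"hand":-1},{"x":-0.2,"y":0.04,"z":0,"yaw":0,"hand":-1},{"x":-0.3,"y":0.06,"z":0,"yaw":0,"hand":-1},{"x":-0.4,"y":0.08,"z":0,"yaw":0,"hand":-1},{"x":-0.5,"y":0.1,"z":0,"yaw":0,"hand":-1},{"x":-0.6,"y":0.12,"z":0,"yaw":0,"hand":-1},{"x":-0.7,"y":0.14,"z":0,"yaw":0,"hand":-1},{"x":-0.8,"y":0.16,"z":0,"yaw":0,"hand":-1},{"x":-0.9,"y":0.18,"z":0,"yaw":0,"hand":-1},{"x":-1.0,"y":0.2,"z":0,"yaw":0,"hand":-1}]}}

```text
clock: 20.05
position: [0.5119, -0.1922, 0.1334]
ee_rot: [2.44, 1.97, 0.008]
force: [3.4, -0.8, 10.7]
width: 0.194
gripper_force: 55.0
```

Call:
{"api": "apply_moves", "payload": {"motion": [{"x":-0.1,"y":0.02,"z":0,"yaw":0,"hand":-1},{"x":-0.2,"y":0.04,"z":0,"yaw":0,"hand":-1},{"x":-0.3,"y":0.06,"z":0,"yaw":0,"hand":-1},{"x":-0.4,"y":0.08,"z":0,"yaw":0,"hand":-1},{"x":-0.5,"y":0.1,"z":0,"yaw":0,"hand":-1},{"x":-0.6,"y":0.12,"z":0,"yaw":0,"hand":-1},{"x":-0.7,"y":0.14,"z":0,"yaw":0,"hand":-1},{"x":-0.8,"y":0.16,"z":0,"yaw":0,"hand":-1},{"x":-0.9,"y":0.18,"z":0,"yaw":0,"hand":-1},{"x":-1.0,"y":0.2,"z":0,"yaw":0,"hand":-1}]}}

```text
clock: 21.3
position: [0.502, -0.1901, 0.1333]
ee_rot: [2.44, 1.97, 0.008]
force: [4.8, 0.5, 11.0]
width: 0.195
gripper_force: 55.0
```

Call:
{"api": "apply_moves", "payload": {"motion": [{"x":-0.1,"y":0.02,"z":0,"yaw":0,"hand":-1},{"x":-0.2,"y":0.04,"z":0,"yaw":0,"hand":-1},{"x":-0.3,"y":0.06,"z":0,"yaw":0,"hand":-1},{"x":-0.4,"y":0.08,"z":0,"yaw":0,"hand":-1},{"x":-0.5,"y":0.1,"z":0,"yaw":0,"hand":-1},{"x":-0.6,"y":0.12,"z":0,"yaw":0,"hand":-1},{"x":-0.6,"y":0.12,"z":0,"yaw":0,"hand":-1}]}}

```text
clock: 22.18
position: [0.4959, -0.1888, 0.1333]
ee_rot: [2.44, 1.971, 0.008]
force: [4.2, 0.6, 12.0]
width: 0.193
gripper_force: 55.0
```

Run:
```python
from h import *
s=get_image("side");cv2.imwrite("pics/w4_s.png",s)
# yellow front edge of slide: fit centre in side0 vs now
def yel(im):
    h=cv2.cvtColor(im,cv2.COLOR_BGR2HSV);m=cv2.inRange(h,(20,120,60),(35,255,255));m[:195]=0;m[240:]=0;m[:,:345]=0;m[:,420:]=0
    ys,xs=np.nonzero(m);return xs.mean(),ys.mean(),len(xs)
a=yel(cv2.imread("pics/side0.png"));b=yel(s);print(a,b)
A=cast("side",a[:2],.083);B=cast("side",b[:2],.083);print(np.linalg.norm((A-B)[:2]),A,B)
print(observe()["position"],observe()["force"])
```

```text
(np.float64(372.25333333333333), np.float64(214.30666666666667), 75) (np.float64(394.23943661971833), np.float64(222.50704225352112), 71)
0.05500761831297086 [ 0.51405692 -0.18156455  0.083     ] [ 0.47165654 -0.14652107  0.083     ]
[ 0.49588633 -0.18879909  0.13330489] [ 4.8408896   1.94552543 11.51048492]
```

Travel is about 49 mm by vision and 49 mm by the arm. Unload and withdraw straight up.

Call:
{"api": "apply_moves", "payload": {"motion": [{"x":0.1,"y":-0.02,"z":0.1,"yaw":0,"hand":-1},{"x":0.2,"y":-0.04,"z":0.3,"yaw":0,"hand":-1},{"x":0.3,"y":-0.05,"z":0.6,"yaw":0,"hand":-1},{"x":0.3,"y":-0.05,"z":1.0,"yaw":0,"hand":-1},{"x":0.3,"y":-0.05,"z":1.5,"yaw":0,"hand":-1},{"x":0.3,"y":-0.05,"z":1.5,"yaw":0,"hand":-1}]}}

```text
clock: 22.98
position: [0.495, -0.1896, 0.1465]
ee_rot: [-2.445, -1.973, 0.001]
force: [1.7, -0.1, -0.2]
width: 0.193
gripper_force: 55.0
```

Call:
{"api": "apply_moves", "payload": {"motion": [{"x":0.1,"y":-0.02,"z":0.2,"yaw":0,"hand":-1},{"x":0.15,"y":-0.03,"z":0.6,"yaw":0,"hand":-1},{"x":0.15,"y":-0.03,"z":1.2,"yaw":0,"hand":-1},{"x":0.15,"y":-0.03,"z":2.0,"yaw":0,"hand":-1},{"x":0.15,"y":-0.03,"z":3.5,"yaw":0,"hand":-1},{"x":0.15,"y":-0.03,"z":5.5,"yaw":0,"hand":-1},{"x":0.15,"y":-0.03,"z":6,"yaw":0,"hand":-1},{"x":0.15,"y":-0.03,"z":6,"yaw":0,"hand":-1}]}}

```text
clock: 23.98
position: [0.4969, -0.1898, 0.2067]
ee_rot: [2.444, 1.973, 0.001]
force: [-0.6, -0.1, -1.3]
width: 0.196
gripper_force: 55.0
```

Run:
```python
from h import *
s=get_image("side");cv2.imwrite("pics/out.png",cv2.resize(s[120:270,260:440],(720,600),interpolation=2))
o=observe();print(o["position"],o["ee_rot"],o["force"])
```

```text
[ 0.4965484  -0.18976399  0.20617109] [-2.44459929e+00 -1.97317344e+00  2.95242795e-04] [-0.42110441  0.86855488 -1.34052454]
```

View pics/out.png

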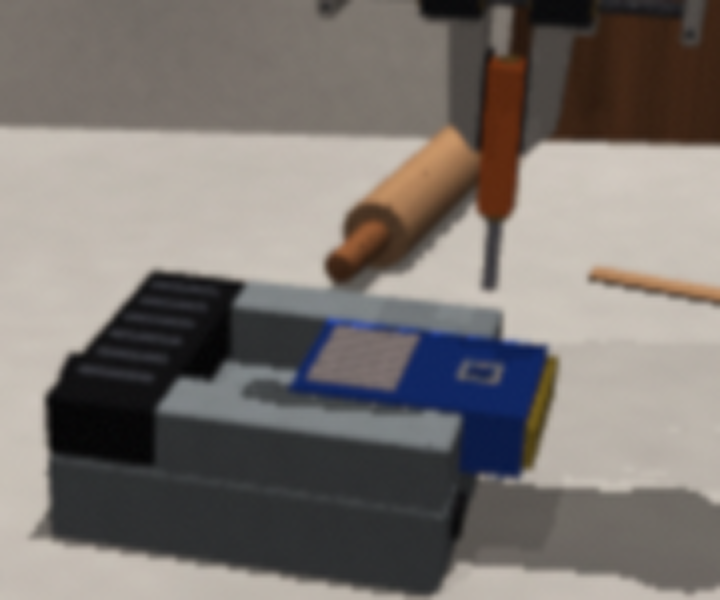

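Run:
```python
from h import *
p=np.array([.4967,-.1898,.2065])+[.0008,.003,0]
print("handle top",proj("side",p+[0,0,.043]),"tip",proj("side",p-[0,0,.074]),"handle bottom",proj("side",p-[0,0,.032]))
print("1deg:",proj("side",p-[.0013,0,.074]))
```

```text
handle top [386.90412413 134.57259602] tip [381.98185225 191.5162054 ] handle bottom [383.67561226 171.92183701]
1deg: [382.62317302 191.53596105]
```

The slide is out by about half its length, and the tool is still straight in the grip (projection matches). Now back to the block.

Call:
{"api": "apply_moves", "payload": {"motion": [{"x":1,"y":4.5,"z":0,"yaw":3,"hand":-1},{"x":2,"y":9.5,"z":0,"yaw":6,"hand":-1},{"x":3,"y":14.5,"z":0,"yaw":9,"hand":-1},{"x":4,"y":19.5,"z":0,"yaw":12,"hand":-1},{"x":5.2,"y":24.5,"z":0,"yaw":15,"hand":-1},{"x":6.4,"y":29.5,"z":0,"yaw":18,"hand":-1},{"x":7.6,"y":34.5,"z":0,"yaw":21,"hand":-1},{"x":8.4,"y":38.5,"z":0,"yaw":24,"hand":-1},{"x":8.85,"y":41.3,"z":0,"yaw":24,"hand":-1},{"x":8.85,"y":41.3,"z":0,"yaw":24,"hand":-1}]}}

```text
clock: 25.28
position: [0.5843, 0.2262, 0.2053]
ee_rot: [-1.975, -2.441, 0.0]
force: [0.2, -1.0, -0.1]
width: 0.193
gripper_force: 55.0
```

Call:
{"api": "apply_moves", "payload": {"motion": [{"x":0,"y":0,"z":-1,"yaw":0,"hand":-1},{"x":0,"y":0,"z":-3,"yaw":0,"hand":-1},{"x":0,"y":0,"z":-5,"yaw":0,"hand":-1},{"x":0,"y":0,"z":-6,"yaw":0,"hand":-1},{"x":0,"y":0,"z":-6.5,"yaw":0,"hand":-1},{"x":0,"y":0,"z":-6.5,"yaw":0,"hand":-1},{"x":0,"y":0,"z":-6.5,"yaw":0,"hand":-1}]}}

```text
clock: 26.15
position: [0.5856, 0.2234, 0.142]
ee_rot: [1.981, 2.438, 0.001]
force: [0.6, 0.7, -1.3]
width: 0.189
gripper_force: 55.0
```

Call:
{"api": "apply_moves", "payload": {"motion": [{"x":0,"y":0,"z":-0.5,"yaw":0,"hand":-1},{"x":0,"y":0,"z":-1,"yaw":0,"hand":-1},{"x":0,"y":0,"z":-1.4,"yaw":0,"hand":-1},{"x":0,"y":0,"z":-1.7,"yaw":0,"hand":-1},{"x":0,"y":0,"z":-1.9,"yaw":0,"hand":-1},{"x":0,"y":0,"z":-1.9,"yaw":0,"hand":-1}]}}

```text
clock: 26.9
position: [0.5852, 0.2233, 0.1222]
ee_rot: [-1.981, -2.438, 0.0]
force: [0.1, -0.4, -0.7]
width: 0.194
gripper_force: 55.0
```

Call:
{"api": "apply_moves", "payload": {"motion": [{"x":0,"y":0,"z":-0.6,"yaw":0,"hand":-1},{"x":0,"y":0,"z":-1.4,"yaw":0,"hand":-1},{"x":0,"y":0,"z":-2.2,"yaw":0,"hand":-1},{"x":0,"y":0,"z":-2.9,"yaw":0,"hand":-1},{"x":0,"y":0,"z":-3.3,"yaw":0,"hand":-1},{"x":0,"y":0,"z":-3.4,"yaw":0,"hand":-1},{"x":0,"y":0,"z":-3.45,"yaw":0,"hand":-1},{"x":0,"y":0,"z":-3.45,"yaw":0,"hand":-1}]}}

```text
clock: 27.9
position: [0.5854, 0.2233, 0.0881]
ee_rot: [1.981, 2.438, 0.001]
force: [-0.6, -0.1, -1.0]
width: 0.195
gripper_force: 55.0
```

Call:
{"api": "apply_moves", "payload": {"motion": [{"x":0,"y":0,"z":-0.05,"yaw":0,"hand":-1},{"x":0,"y":0,"z":-0.1,"yaw":0,"hand":-1},{"x":0,"y":0,"z":-0.15,"yaw":0,"hand":-1},{"x":0,"y":0,"z":-0.15,"yaw":0,"hand":-1}]}}

```text
clock: 28.4
position: [0.5853, 0.2233, 0.0869]
ee_rot: [1.981, 2.438, 0.0]
force: [-1.2, -0.5, 4.3]
width: 0.19
gripper_force: 55.0
```

Seated with contact at the original height (0.0869). Release and withdraw upward.

Call:
{"api": "apply_moves", "payload": {"motion": [{"x":0,"y":0,"z":0,"yaw":0,"hand":-0.5},{"x":0,"y":0,"z":0,"yaw":0,"hand":0},{"x":0,"y":0,"z":0,"yaw":0,"hand":0},{"x":0,"y":0,"z":0,"yaw":0,"hand":0},{"x":0,"y":0,"z":1,"yaw":0,"hand":0},{"x":0,"y":0,"z":3,"yaw":0,"hand":0},{"x":0,"y":0,"z":6,"yaw":0,"hand":0},{"x":0,"y":0,"z":10,"yaw":0,"hand":0},{"x":0,"y":0,"z":14,"yaw":0,"hand":0},{"x":0,"y":0,"z":14,"yaw":0,"hand":0}]}}

```text
clock: 29.65
position: [0.5869, 0.2249, 0.2316]
ee_rot: [1.978, 2.436, 0.011]
force: [0.9, 0.4, 0.1]
width: 0.5
gripper_force: 0.0
```

Run:
```python
from h import *
s=get_image("side");cv2.imwrite("pics/final.png",s[130:430,180:430].repeat(2,0).repeat(2,1))
print(observe()["position"],observe()["width"])
```

```text
[0.58605035 0.22400484 0.22923417] 0.49683099682877063
```

View pics/final.png

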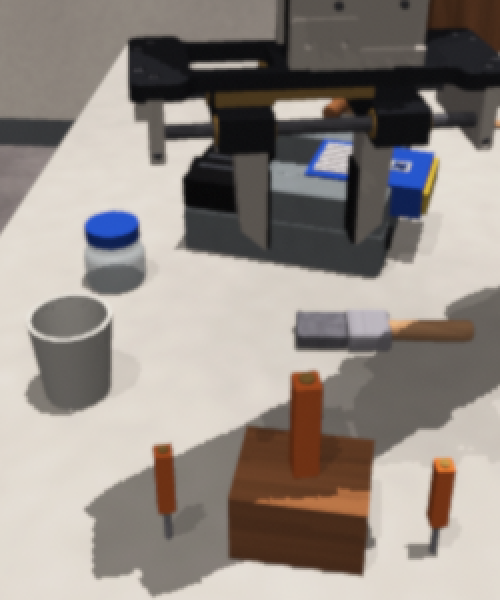

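The tool stands upright in its block at (306,425), the slide is out at (415,180), and the brush, cup and jar have not moved.

```bash
python3 -c "
from cell import *
print(sign_off())"
```

```text
the job is handed in; nothing more can be done
None
```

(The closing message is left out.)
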